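Free a seized microscope eyepiece

TASK

First switch the microscope off with the rocker on its power strip. The taller of its two eyepieces has seized in its slanting tube, and a straight pull only drags or tips the microscope: grip its head, work it loose by twisting it well back and forth while drawing it gently along the tube, then set it down upright on the grey mat, barrel down and eye lens up. Last, fit the black dust cap fully home over the empty tube, leaving the other eyepiece in place and the dish, bottle and slide box where they are.

Things in the scene. Friction and masses are not known exactly. Their poses are not given: they have to be found in the camera images.
- rocker (a joint): Rocker switch of the power strip, a black 36 x 22 mm paddle pivoting about an axis across the strip. 0 = on (as found: its half towards the sockets stands up); 0.4 rad = off (that half pressed right down, 5 mm lower at the press point). It takes about 3 N and stays where it is put.
- rocker_press (a point): Point on the top face of the rocker, in the middle of the half that stands up (the half towards the sockets), 12 mm from the pivot; about 51 mm above the table when on, 46 mm when off. Axes as the strip's.
- power_strip: White fixed power strip 290 x 58 x 40 mm, four round sockets on top, a black plug 30 mm high in the last. Origin: centre of its underside; x runs along it, towards the end with the switch and the cord. The rocker's pivot is at x = +108 mm, 44 mm up.
- microscope: White 5 kg binocular microscope standing free on four feet; base 200 x 150 mm, highest point (tall eyepiece) 327 mm up. Origin: centre of its underside; z up, front (user's side, towards the robot) to -x. Both tubes slant up to the front at 45 degrees: (-0.707, 0, 0.707) in its frame points out of them. A pull of about 25 N along a tube drags or tips it.
- tube_left (a point): Centre of the mouth of the eyepiece tube on the microscope's +y side (at -90, +37.5, 280 mm in its frame; axes as the microscope's). Tube: steel, 35 mm outside, 32 mm bore, about 37 mm of it clear below the mouth. 75 mm between the two tubes' axes.
- tube_right (a point): The same for the tube on the microscope's -y side (at -90, -37.5, 280 mm in its frame). Either tube may hold the tall eyepiece.
- eyepiece_tall: The seized eyepiece, 0.14 kg. Origin: centre of the shoulder resting on the tube mouth; z along its axis, out to the eye lens. Black head: 42 mm diameter up to 36 mm, eyecup 36 mm diameter up to 48 mm. Barrel below: 30 mm diameter, 28 mm long, all in the tube. Drag: over 30 N on a straight pull, about 10 N while it turns (0.6 N m) by 0.25 rad per mm drawn; free after about 18 mm.
- eyepiece_short: The other eyepiece, to be left in its tube. Same frame and barrel; head only 30 mm high, 40 mm diameter. Which tube it is in varies.
- mat: Flat grey felt-topped mat 240 x 150 x 4 mm, fixed on the table. Origin: centre of its underside; x along the long side. The tall eyepiece is to stand on it, with its origin then 32 mm above the table.
- dust_cap: Black round cap, 49 mm diameter, 21 mm high, lying mouth down on one half of the mat. Origin: centre of the inner face of its roof, 3 mm below its top and 18 mm above its rim; z out of the top. Inside 44 mm: loose over the tube. Home when its roof rests on the tube mouth: origin at the mouth's centre, z out along the tube.
- slide_box: Bystander: blue slide box 75 x 100 x 34 mm; origin under its centre.
- oil_bottle: Bystander: small amber immersion-oil bottle, 34 mm diameter, 70 mm high; origin under its centre.
- petri_dish: Bystander: glass dish 66 mm diameter, 15 mm high, between robot and microscope; origin under its centre.

How it is judged:
By the outcome, as a careful person would: the job done as asked, in the order asked, and still so for the second after the job is handed in, with the robot touching nothing.
It also fails if it takes over 72 s, if anything falls off the work surface, if the arm or the gripper's body presses on something with over 40 N, if the wrist force passes 120 N, or if a joint passes its speed limit or range.

ROBOT

A 7-joint arm with a two-finger parallel gripper is mounted at the origin on the work surface. World frame = base frame: x ahead of the robot, y to its left, z up, the work surface at z = 0. Lengths are in m, angles in rad, forces in N, time in s.
With the tool pointing down it reaches from about 0.35 to 0.9 m from the base axis. Payload 8.1 kg.
Tool frame: the origin (TCP) lies midway between the tips of the shut fingers; the grasp point (between the pads) lies behind it (arm.tcp_to_grasp is the z of the grasp point in the tool frame, in m); z points along the fingers, y is the line along which they close (so a half turn about z gives the same grasp; the last joint's range is limited). The gripper opens to 92 mm and grips with 3 to 60 N. Pads are 19 mm wide; open, the fingers measure 130 mm over their backs; the gripper's body (75 mm by 190 mm) begins 47 mm behind the grasp point.
Start: joints at [-1.404, 0.434, 0.025, 1.573, -0.012, 1.134, -0.075], TCP at [0.167, 0.602, 0.227] pointing down, gripper open.
Joint ranges: [-2.62, 2.62], [-0.44, 2.09], [-1.27, 1.32], [0.08, 2.57], [-1.32, 4.46], [0.12, 2], [-2.74, 2.74]. Speed limits (rad/s): [2.22, 2.22, 3.01, 3.01, 3.14, 3.14, 3.14].

INTERFACE

Orientations are given as a rotation vector (axis times angle).
In Python, from cell import readout, vision, arm gives the robot as it stands.
- The arm moves only by the tool carry_out, never from a script. Its argument "increments" is one flat list of numbers, 6 for each row, row after row: the shift along the world's x, y, z in mm, then the turn, a rotation vector about the world's x, y, z in rad. In form: [tx, ty, tz, wx, wy, wz, tx, ty, tz, wx, wy, wz, ...]. A call has 1 to 20 rows; each row shifts and turns the commanded pose from where the row before left it; what a row does not reach is not made up. A row lasts 1/8 s, in which the tool goes at most 62.5 mm and 10.7 degrees, less where a joint would pass 70% of its speed; a pose out of reach is approached as far as the arm can. A call with a gripper value outside its range is refused whole. "grip" is the closure, from 0 (fully open) to 1 (shut), set as the call begins (left out, the last holds). The fingers move at their own pace and stop on an object; "newtons" is the grip in N (left out, the last holds). Time passes only in rows, so rows that do not move let the fingers close. It gives the time, the measured TCP pose, the force, the opening and the grip force at its end, in the units of the state.
- readout.observe(): the state, without advancing time (a new reading comes with each control period).
- vision.get_image(name): name is "scene" or "side" or "wrist"; returns the picture (400x640x3 uint8, red, green, blue); there is no depth.
- vision.calibration(name): a dict with "fov_y" (degrees; the focal length in pixels is half the picture's height over the tangent of half this angle, whatever the lens; pixels are square), "cx", "cy" (the principal point, pixels), "pose" (4x4, takes a point from camera to world coordinates). Camera axes: x right, y up, looking along -z (the intrinsics and any distortion apply to the point x, -y, -z); pixel columns grow to the right and rows downward; lengths in m; the calibration is good to about 2 mm. A picture is of the moment at which its call begins: read the wrist's pose just before it. calibration takes no time and is no camera call; for the wrist camera it gives the pose at the moment of the call.
- arm.sign_off(): hands the job in; it is judged then, once.
The state is a dict: "clock": time; "joints": joint angles; "dq": joint speeds; "joint_efforts": joint torques, N m; "position": TCP position; "ee_rot": TCP orientation; "force": force on the tool from outside, world axes, zero at the start; "ft_torque": the same for the moment, N m; "width": opening from 0.0 (shut) to 1.0 (fully open); "gripper_force": force on a finger pad.
Only numpy, scipy, OpenCV 4.12 (cv2) and the standard library are available. Lean on these libraries where they do the work, as an engineer would, in place of code of your own. Each camera call takes 0.05 s, during which the arm holds its last target. There are 200 camera calls.

## Working session

There is one attempt and no reset: what is moved stays moved. The work goes in short steps, Python scripts to look and compute and a tool call to move; the robot and the scene stay as the last step left them, time stands still between calls to the robot, and variables do not carry over. Pictures are saved under pics/ and viewed, at most 10 in all, crops included, and the job is handed in when it is done.

Besides the shell and the picture viewer there is one more tool, called after "Request:" as a command line: name --argument value ..., lists and objects as JSON in quotes. carry_out: Moves the arm, as the interface text tells. Its arguments: {"type":"object","properties":{"increments":{"type":"array","items":{"type":"number"}},"grip":{"type":"number"},"newtons":{"type":"number"}},"required":["increments"]}

```bash
ls; mkdir -p pics
python3 - <<'E'
from cell import readout, vision, arm
import cv2,numpy as np
np.set_printoptions(precision=4,suppress=True)
print(readout.observe()); print(arm.tcp_to_grasp)
for n in ("scene","side","wrist"):
    c=vision.calibration(n); print(n,c)
    im=vision.get_image(n); cv2.imwrite(f"pics/{n}0.png",im[:,:,::-1])
E
```

```text
pics
{'clock': 0.0, 'joints': array([-1.4036,  0.4352,  0.025 ,  1.5741, -0.0116,  1.134 , -0.0751]), 'dq': array([-0.0007,  0.0016, -0.    , -0.    , -0.0011, -0.0004, -0.0014]), 'joint_efforts': array([ -0.0006, -66.7852,   0.9844, -31.4458,  -0.0606,   0.0426,
         0.0002]), 'position': array([0.1665, 0.6019, 0.2259]), 'ee_rot': array([-0.4225, -3.1129,  0.0025]), 'force': array([-0.1402,  0.1506, -0.238 ]), 'ft_torque': array([ 0.0112, -0.0269,  0.0216]), 'gripper_force': 0.0, 'width': 0.9999981008780081}
-0.0188
scene {'fov_y': 46.344271982096544, 'cx': 318.75142952805464, 'cy': 213.94629219687027, 'pose': array([[-0.8546, -0.3067,  0.419 ,  1.1377],
       [ 0.5188, -0.4673,  0.7159,  1.0159],
       [-0.0238,  0.8292,  0.5584,  0.9651],
       [ 0.    ,  0.    ,  0.    ,  1.    ]])}
side {'fov_y': 50.46297006363562, 'cx': 326.6756054238298, 'cy': 194.89540991816992, 'pose': array([[ 0.9387,  0.2213, -0.2644,  0.2705],
       [-0.3446,  0.6263, -0.6993, -0.7501],
       [ 0.0109,  0.7476,  0.6641,  0.8676],
       [ 0.    ,  0.    ,  0.    ,  1.    ]])}
wrist {'fov_y': 70.14762862943462, 'cx': 320.6452738117858, 'cy': 203.23476438365591, 'pose': array([[ 0.267 , -0.9328, -0.2422,  0.1025],
       [ 0.9637,  0.2579,  0.0688,  0.6201],
       [-0.0017, -0.2517,  0.9678,  0.3853],
       [ 0.    ,  0.    ,  0.    ,  1.    ]])}
```

View pics/scene0.png

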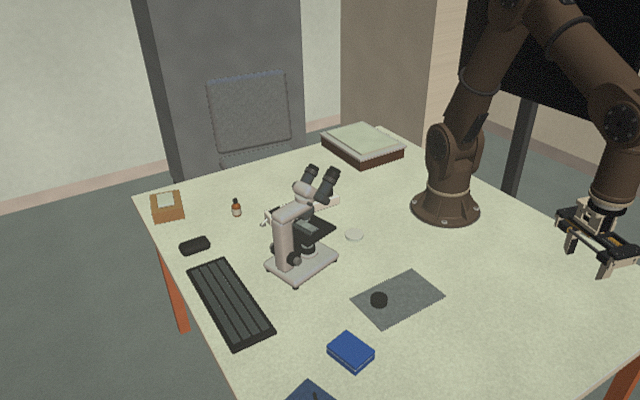

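View pics/side0.png

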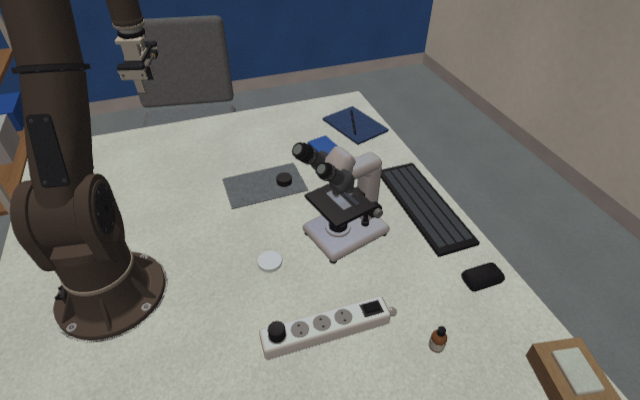

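```bash
cat > h.py <<'E'
import numpy as np, cv2
from cell import readout, vision, arm
from scipy.spatial.transform import Rotation as R
np.set_printoptions(precision=4,suppress=True)
def K(c): 
    f=200/np.tan(np.radians(c['fov_y'])/2); return f,c['cx'],c['cy']
def ray(c,u,v):
    f,cx,cy=K(c); d=np.array([(u-cx)/f,-(v-cy)/f,-1]); P=c['pose']; return P[:3,3],P[:3,:3]@d
def onz(c,u,v,z):
    o,d=ray(c,u,v); return o+d*(z-o[2])/d[2]
def proj(c,p):
    f,cx,cy=K(c); P=c['pose']; q=(np.atleast_2d(p)-P[:3,3])@P[:3,:3]
    return np.c_[cx-f*q[:,0]/q[:,2], cy+f*q[:,1]/q[:,2]]
def tri(obs):
    A=np.zeros((3,3));b=np.zeros(3)
    for c,u,v in obs:
        o,d=ray(c,u,v); d=d/np.linalg.norm(d); M=np.eye(3)-np.outer(d,d); A+=M;b+=M@o
    return np.linalg.solve(A,b)
def crop(im,x0,y0,w,h,s):
    return cv2.resize(im[y0:y0+h,x0:x0+w],None,fx=s,fy=s,interpolation=cv2.INTER_CUBIC)
E
python3 - <<'E'
from h import *
a=cv2.imread("pics/side0.png");b=cv2.imread("pics/scene0.png")
top=np.hstack([crop(a,280,130,120,140,3.0).copy(),crop(b,255,150,120,140,3)])
bot=crop(a,250,290,160,70,4.5)
c=np.zeros((600,800,3),np.uint8); c[:420,:720]=top
c[420:600,:]=0
bot=crop(a,250,295,160,60,3); c[420:600,:480]=bot
c[420:600,480:800]=cv2.resize(b[260:320,345:452],(320,180))
cv2.imwrite("pics/c1.png",c)
E
```

```text
(no output)
```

View pics/c1.png

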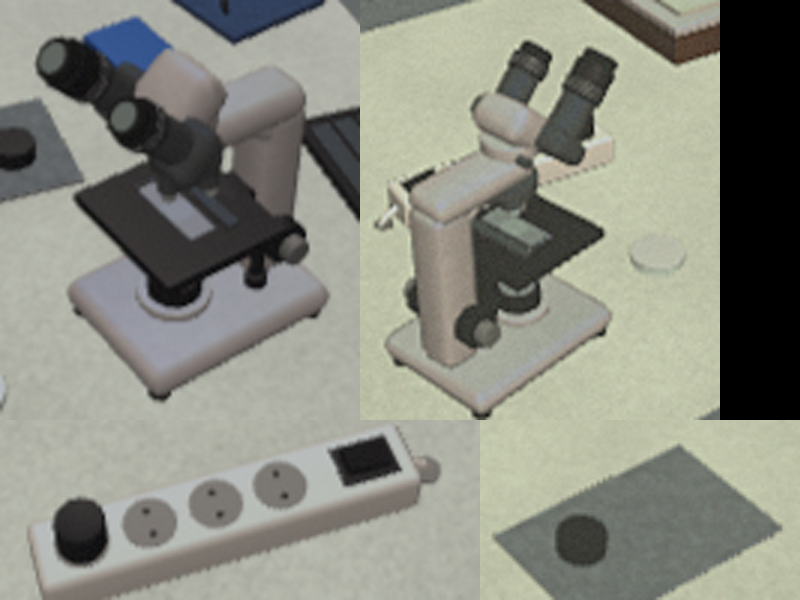

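Run:
```python
from h import *
S=vision.calibration("side");C=vision.calibration("scene")
s=lambda X,Y:(280+X/3,130+Y/3); t=lambda X,Y:(255+(X-360)/3,150+Y/3); b=lambda X,Y:(250+X/3,295+(Y-420)/3); m=lambda X,Y:(345+(X-480)/2.99,260+(Y-420)/3)
print("feet side",[onz(S,*s(*p),0.0)[:2] for p in [(160,398),(78,313),(315,317)]])
print("feet scene",[onz(C,*t(*p),0.0)[:2] for p in [(482,415),(395,362),(603,334)]])
print("tall",tri([(S,*s(58,60)),(C,*t(600,55))]),"short",tri([(S,*s(127,124)),(C,*t(535,48))]))
print("rocker",onz(S,*b(366,462),.048), "quad",[onz(S,*b(*p),.044)[:2] for p in[(330,465),(385,435),(402,470),(345,487)]])
print("strip top",[onz(S,*b(*p),.04)[:2] for p in[(30,530),(405,425),(420,477),(45,583)]])
print("plug top",onz(S,*b(80,512),.07))
print("sock",[onz(S,*b(*p),.04)[:2] for p in[(150,523),(215,503),(280,485)]])
print("mat scene",[onz(C,*m(*p),.004)[:2] for p in[(494,537),(682,445),(782,527)]])
print("mat side",[onz(S,*p,.004)[:2] for p in[(223,184),(299,166),(307,184),(233,205)]])
print("cap",onz(C,*m(581,528),.025), onz(S,284.5,178,.025))
print("dish",onz(S,270,260,.015),onz(C,354,235,.015))
print("bottle",onz(S,438,345,.0)); print("box",onz(C,350,348,.034))
```

```text
feet side [array([ 0.5405, -0.0922]), array([0.5046, 0.0275]), array([ 0.7101, -0.051 ])]
feet scene [array([0.6785, 0.0818]), array([ 0.7165, -0.0383]), array([0.5085, 0.0418])]
tall [ 0.4851 -0.0006  0.3112] short [ 0.5152 -0.0729  0.2961]
rocker [ 0.56   -0.2813  0.048 ] quad [array([ 0.535 , -0.2722]), array([ 0.5851, -0.2622]), array([ 0.5838, -0.2943]), array([ 0.5379, -0.2931])]
strip top [array([ 0.3121, -0.2466]), array([ 0.6051, -0.2568]), array([ 0.5953, -0.3021]), array([ 0.3124, -0.2898])]
plug top [ 0.3467 -0.263   0.07  ]
sock [array([ 0.3947, -0.2704]), array([ 0.4442, -0.2709]), array([ 0.4946, -0.2731])]
mat scene [array([0.5703, 0.2095]), array([0.3293, 0.2039]), array([0.328 , 0.3486])]
mat side [array([0.3249, 0.3162]), array([0.5775, 0.3252]), array([0.5736, 0.2285]), array([0.336 , 0.2096])]
cap [0.5063 0.2618 0.025 ] [0.5091 0.2557 0.025 ]
dish [ 0.3853 -0.0406  0.015 ] [ 0.391  -0.0266  0.015 ]
bottle [ 0.6757 -0.3869  0.    ]
box [0.6847 0.3774 0.034 ]
```

Request:
carry_out --increments '[0, 0, 55, 0, 0, 0, 0, 0, 55, 0, 0, 0, 5, -20, 50, 0, 0, 0.015, 10, -30, 40, 0, 0, 0.015, 15, -40, 30, 0, 0, 0.015, 24, -50, 0, 0, 0, 0.015, 24, -50, 0, 0, 0, 0.015, 24, -50, 0, 0, 0, 0.015, 24, -50, 0, 0, 0, 0.015, 24, -50, 0, 0, 0, 0.015, 24, -50, 0, 0, 0, 0.015, 24, -50, 0, 0, 0, 0.015, 24, -50, 0, 0, 0, 0.015, 24, -50, 0, 0, 0, 0.015, 24, -50, 0, 0, 0, 0.015, 24, -50, 0, 0, 0, 0.015, 24, -50, 0, 0, 0, 0.015, 24, -50, 0, 0, 0, 0.015]' --grip 1 --newtons 60

```text
clock: 2.4
position: [0.5091, -0.1389, 0.4568]
ee_rot: [0.044, 3.141, 0.001]
force: [0.8, 0.1, -0.6]
width: 0.003
gripper_force: 0.0
```

Request:
carry_out --increments '[12, -47, 0, 0, 0, 0, 12, -47, 0, 0, 0, 0, 12, -47, -20, 0, 0, 0, 0, 0, -55, 0, 0, 0, 0, 0, -55, 0, 0, 0, 0, 0, -55, 0, 0, 0, 0, 0, -55, 0, 0, 0, 0, 0, -40, 0, 0, 0, 0, 0, 0, 0, 0, 0]'

```text
clock: 3.52
position: [0.5429, -0.2772, 0.1741]
ee_rot: [-0.047, -3.136, -0.004]
force: [-0.7, 0.4, 0.4]
width: 0.004
gripper_force: 0.0
```

Run:
```python
from h import *
c=vision.calibration("wrist"); im=vision.get_image("wrist"); cv2.imwrite("pics/w1.png",im[:,:,::-1])
print(readout.observe()['position'],c['pose'])
```

```text
[ 0.5441 -0.2784  0.1764] [[ 0.0302 -0.9688 -0.246   0.4773]
 [ 0.9995  0.0297  0.006  -0.2755]
 [ 0.0015 -0.2461  0.9692  0.3337]
 [ 0.      0.      0.      1.    ]]
```

View pics/w1.png

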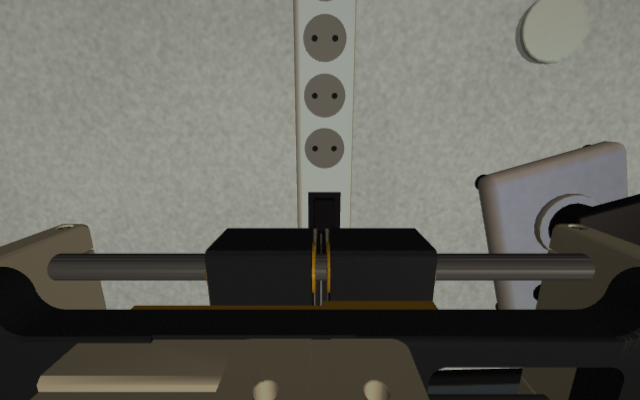

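Run:
```python
from h import *
c=vision.calibration("wrist")
for p in [(324.5,38),(324.5,95.5),(324.5,148),(309,193),(340,193),(316,197),(334,197)]: print(p,onz(c,*p,.042))
for p in [(297,180),(352,180)]: print("edge",onz(c,*p,.04))
print("dish",onz(c,557,28,.015)); print("tcp px",proj(c,readout.observe()['position']))
```

```text
(324.5, 38) [ 0.3957 -0.2703  0.042 ]
(324.5, 95.5) [ 0.4458 -0.2717  0.042 ]
(324.5, 148) [ 0.4959 -0.2731  0.042 ]
(309, 193) [ 0.5421 -0.2907  0.042 ]
(340, 193) [ 0.5431 -0.258   0.042 ]
(316, 197) [ 0.5467 -0.2834  0.042 ]
(334, 197) [ 0.5472 -0.2644  0.042 ]
edge [ 0.5282 -0.3028  0.04  ]
edge [ 0.53   -0.2451  0.04  ]
dish [ 0.3862 -0.0363  0.015 ]
tcp px [[320.7133 243.7625]]
```

Request:
carry_out --increments '[2, 4, -40, 0, 0, 0, 0, 0, -40, 0, 0, 0, 0, 0, -30, 0, 0, 0, 0, 0, -6, 0, 0, 0, 0, 0, -4, 0, 0, 0, 0, 0, 0, 0, 0, 0]'

```text
clock: 4.32
position: [0.5475, -0.2751, 0.0582]
ee_rot: [0.047, 3.139, -0.001]
force: [-0.4, 0.5, -0.5]
width: 0.003
gripper_force: 0.0
```

Request:
carry_out --increments '[0, 0, -4, 0, 0, 0, 0, 0, -3, 0, 0, 0, 0, 0, -2, 0, 0, 0, 0, 0, -2, 0, 0, 0, 0, 0, -1, 0, 0, 0, 0, 0, 0, 0, 0, 0]'

```text
clock: 5.08
position: [0.5457, -0.275, 0.0469]
ee_rot: [0.049, 3.141, 0.002]
force: [-10.9, 5.7, 31.3]
width: 0.005
gripper_force: 16.1
```

Request:
carry_out --increments '[0, 0, 10, 0, 0, 0, 0, 0, 50, 0, 0, 0, 0, 0, 55, 0, 0, 0, 0, 0, 55, 0, 0, 0, 0, 0, 55, 0, 0, 0, 0, 0, 50, 0, 0, 0, -23, 42, 50, 0, 0, 0.05, -23, 42, 30, 0, 0, 0.05, -23, 42, 0, 0, 0, 0.05, -23, 42, 0, 0, 0, 0.05, -23, 42, 0, 0, 0, 0.05, -23, 42, 0, 0, 0, 0.047, 0, 0, 0, 0, 0, 0]'

```text
clock: 6.7
position: [0.4097, -0.0237, 0.395]
ee_rot: [-0.429, 3.112, 0.003]
force: [0.3, 0.1, -0.5]
width: 0.006
gripper_force: 0.0
```

Request:
carry_out --increments '[0, 0, 0, 0.035, -0.126, 0, 0, 0, 0, 0.035, -0.126, 0, 0, 0, 0, 0.035, -0.126, 0, 0, 0, 0, 0.035, -0.126, 0, 0, 0, 0, 0.035, -0.126, 0, 0, 0, 0, 0.035, -0.126, 0, 0, 0, 0, 0, 0, 0, 0, 0, 0, 0, 0, 0]' --grip 0.0

```text
clock: 7.7
position: [0.4067, -0.0204, 0.3938]
ee_rot: [-0.35, 2.476, 0.146]
force: [0.4, -0.0, 0.8]
width: 0.829
gripper_force: 0.0
```

Run:
```python
from h import *
c=vision.calibration("wrist"); im=vision.get_image("wrist"); s=vision.get_image("side")
o=readout.observe(); print(o['position'],o['joints'],R.from_rotvec(o['ee_rot']).as_matrix(),o['width'])
np.save("w2.npy",c['pose'])
cv2.imwrite("pics/s2.png",s[:,:,::-1])
out=np.zeros((580,640,3),np.uint8); out[:400]=im[:,:,::-1]; out[400:]=crop(s[:,:,::-1],340,285,213,60,3)[:,:640] if 0 else cv2.resize(s[285:345,290:503,::-1],(640,180))
cv2.imwrite("pics/w2.png",out)
```

```text
[ 0.4069 -0.0187  0.394 ] [-0.189  -0.4351  0.2075  2.203  -0.1749  0.758   1.9729] [[-0.7673 -0.2881  0.5729]
 [-0.2178  0.9574  0.1898]
 [-0.6032  0.0209 -0.7974]] 0.9163282064571617
```

View pics/w2.png

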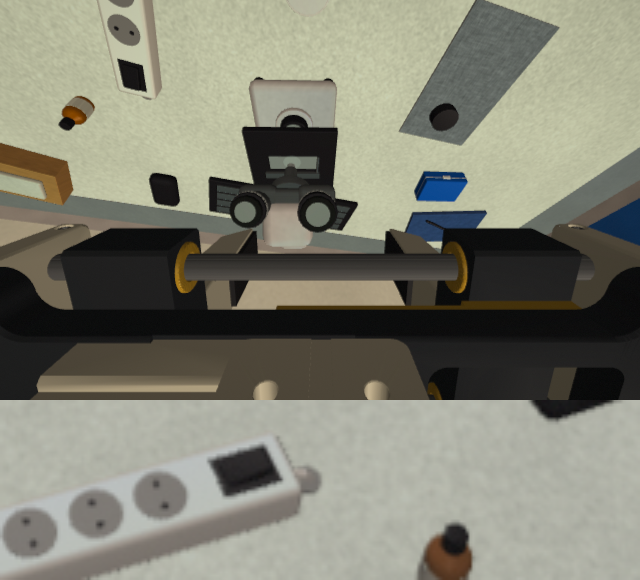

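Run:
```python
from h import *
from scipy.optimize import least_squares
S=vision.calibration("side");C=vision.calibration("scene");W=vision.calibration("wrist")
s=lambda X,Y:(280+X/3,130+Y/3); t=lambda X,Y:(255+(X-360)/3,150+Y/3)
T=[(S,*s(58,60)),(C,*t(600,55)),(W,318,211)];H=[(S,*s(127,124)),(C,*t(535,48)),(W,247,209.5)]
print(tri(T),tri([T[0],T[2]]),tri(H),tri([H[0],H[2]]))
def pts(q):
    x,y,a=q; M=np.array([[np.cos(a),-np.sin(a),0],[np.sin(a),np.cos(a),0],[0,0,1]])
    r=.7071
    L=[[-.09-.048*r,.0375,.28+.048*r],[-.09-.030*r,-.0375,.28+.03*r],[-.1,.0,.0]]
    return np.array(L)@M.T+[x,y,0]
def f(q):
    p=pts(q); e=[]
    for c,u,v in T: e+=list(proj(c,p[0])[0]-[u,v])
    for c,u,v in H: e+=list(proj(c,p[1])[0]-[u,v])
    return np.r_[e,(q[0]-.609)*300,(q[1]+.005)*300,(q[2]-.27)*50]
r=least_squares(f,[.609,-.005,.27]); print(r.x,r.fun.round(1)); 
x,y,a=r.x; M=R.from_euler('z',a).as_matrix(); print("mouth",M@[-.09,.0375,.28]+[x,y,0],"out",M@[-.7071,0,.7071])
```

```text
[0.4852 0.0015 0.3106] [0.4883 0.0045 0.3067] [ 0.517  -0.0683  0.2965] [ 0.5191 -0.0663  0.2932]
[ 0.6114 -0.0015  0.2675] [-2.4 -1.5  0.8 -0.6 -0.7  1.7 -1.6 -3.3  1.1 -0.8 -2.1  0.7  0.7  1.
 -0.1]
mouth [0.5147 0.0108 0.28  ] out [-0.6819 -0.1869  0.7071]
```

```bash
cat >> h.py <<'E'
def goal(p,tilt,yaw,tw):
    """tilt 0=down, 45 -> along tube; tw about tool z"""
    B=R.from_matrix(np.array([[-1,0,0],[0,1,0],[0,0,-1.]])) # tool x=-X,y=Y,z=-Z
    G=R.from_euler('z',yaw)*R.from_rotvec([0,-tilt,0])*B*R.from_rotvec([0,0,tw])
    o=readout.observe(); C=R.from_rotvec(o['ee_rot'])
    rv=(G*C.inv()).as_rotvec()
    print("d mm",(np.array(p)-o['position'])*1000,"rv",rv,"ang",np.linalg.norm(rv),"j",o['joints'])
E
python3 - <<'E'
from h import *
goal([.466,-.003,.330],np.pi/4,.2675,1.2)
E
```

```text
d mm [ 59.1207  15.7494 -64.0058] rv [ 0.7716  0.1059 -0.9291] ang 1.2123097894549995 j [-0.189  -0.4351  0.2075  2.203  -0.1749  0.758   1.9729]
```

Request:
carry_out --increments '[7.4, 2, -8, 0.0965, 0.0132, -0.116, 7.4, 2, -8, 0.0965, 0.0132, -0.116, 7.4, 2, -8, 0.0965, 0.0132, -0.116, 7.4, 2, -8, 0.0965, 0.0132, -0.116, 7.4, 2, -8, 0.0965, 0.0132, -0.116, 7.4, 2, -8, 0.0965, 0.0132, -0.116, 7.4, 2, -8, 0.0965, 0.0132, -0.116, 7.4, 2, -8, 0.0965, 0.0132, -0.116, 0, 0, 0, 0, 0, 0, 0, 0, 0, 0, 0, 0]'

```text
clock: 9.05
position: [0.4657, -0.0025, 0.33]
ee_rot: [1.107, 2.211, 0.686]
force: [-0.4, -0.0, -0.8]
width: 1.0
gripper_force: 0.0
```

Run:
```python
from h import *
goal([.466,-.003,.330],np.pi/4,.2675,1.2)
c=vision.calibration("wrist"); im=vision.get_image("wrist")[:,:,::-1].copy()
s=vision.get_image("side")[:,:,::-1]
W=c
m=np.array([.514,.010,.28]);o=np.array([-.682,-.187,.707])
for h,r in((0,.021),(.036,.021),(.048,.018)):
    u=np.array([-.264,.9645,0]);v=np.cross(o,u)
    q=proj(c,[m+o*h+r*(u*np.cos(t)+v*np.sin(t)) for t in np.linspace(0,6.28,40)])
    cv2.polylines(im,[q.astype(np.int32)],True,(0,0,255),1)
print(proj(c,readout.observe()['position']))
out=np.zeros((600,640,3),np.uint8); out[:400]=im; out[400:,:300]=crop(s,270,130,150,100,2)
cv2.imwrite("pics/w3.png",out)
```

```text
d mm [ 0.3086 -0.4796 -0.0223] rv [ 0.0015 -0.     -0.0038] ang 0.004114408155446984 j [-0.0069 -0.2816  0.0697  2.379  -0.6579  0.3598  1.2503]
[[318.1655 245.1886]]
```

View pics/w3.png

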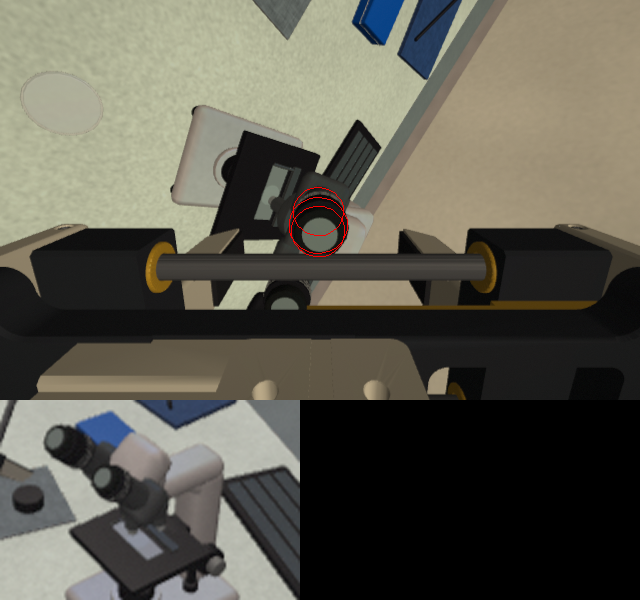

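Request:
carry_out --increments '[6.4, 1.7, -6.6, 0, 0, 0, 6.4, 1.7, -6.6, 0, 0, 0, 6.4, 1.7, -6.6, 0, 0, 0, 6.4, 1.7, -6.6, 0, 0, 0, 6.4, 1.7, -6.6, 0, 0, 0, 6.4, 1.7, -6.6, 0, 0, 0, 6.4, 1.7, -6.6, 0, 0, 0, 0, 0, 0, 0, 0, 0, 0, 0, 0, 0, 0, 0]'

```text
clock: 10.28
position: [0.5102, 0.0085, 0.2832]
ee_rot: [1.113, 2.208, 0.685]
force: [0.2, -0.3, 0.1]
width: 1.002
gripper_force: 0.0
```

Request:
carry_out --increments '[0, 0, 0, 0, 0, 0, 0, 0, 0, 0, 0, 0, 0, 0, 0, 0, 0, 0, 0, 0, 0, 0, 0, 0, 0, 0, 0, 0, 0, 0, 0, 0, 0, 0, 0, 0]' --grip 1 --newtons 60

```text
clock: 11.02
position: [0.5103, 0.0083, 0.2835]
ee_rot: [1.113, 2.207, 0.686]
force: [-0.2, -0.3, 1.2]
width: 0.448
gripper_force: 60.0
```

Run:
```python
from h import *
goal([.5105,.009,.2837],np.pi/4,.2675,1.2)
o=readout.observe(); print(o['force'],o['ft_torque'],o['width'])
```

```text
d mm [0.1512 0.7204 0.1984] rv [-0.0006 -0.0003  0.0013] ang 0.0014501643650934458 j [-0.3146 -0.1494  0.306   2.4189 -0.9708  0.1784  1.547 ]
[-0.2475 -0.27    1.1724] [-0.2149  0.7543  0.1089] 0.4479937442511603
```

Request:
carry_out --increments '[0, 0, 0, 0.109, 0.03, -0.113, -0.3, -0.08, 0.31, 0.109, 0.03, -0.113, -0.3, -0.08, 0.31, 0.109, 0.03, -0.113, -0.3, -0.08, 0.31, 0.109, 0.03, -0.113, -0.3, -0.08, 0.31, 0.109, 0.03, -0.113, -0.3, -0.08, 0.31, 0.109, 0.03, -0.113]'

```text
clock: 11.78
position: [0.5089, 0.0076, 0.2845]
ee_rot: [2.179, 1.563, 1.039]
force: [4.9, 0.4, -4.2]
width: 0.447
gripper_force: 60.0
```

Run:
```python
from h import *
goal([.5105,.009,.2837],np.pi/4,.2675,2.16)
o=readout.observe(); print(o['force'],o['ft_torque'],o['width'],o['dq'])
```

```text
d mm [ 1.6407  1.4127 -0.8305] rv [-0.0028 -0.0027  0.0035] ang 0.005208437395029161 j [-0.0695 -0.1268  0.0909  2.4043 -1.089   0.2188  0.7   ]
[ 4.8702  0.431  -4.1839] [-0.9845  0.6038 -0.055 ] 0.4467989067068447 [ 0.29    0.0182 -0.2532 -0.0181 -0.0966  0.0472 -1.1715]
```

Request:
carry_out --increments '[0, 0, 0, -0.109, -0.03, 0.113, -0.34, -0.09, 0.35, -0.109, -0.03, 0.113, -0.34, -0.09, 0.35, -0.109, -0.03, 0.113, -0.34, -0.09, 0.35, -0.109, -0.03, 0.113, -0.34, -0.09, 0.35, -0.109, -0.03, 0.113, -0.34, -0.09, 0.35, -0.109, -0.03, 0.113, -0.34, -0.09, 0.35, -0.109, -0.03, 0.113, -0.34, -0.09, 0.35, -0.109, -0.03, 0.113, -0.34, -0.09, 0.35, -0.109, -0.03, 0.113]'

```text
clock: 12.9
position: [0.5058, 0.0074, 0.2871]
ee_rot: [0.537, 2.348, 0.471]
force: [4.6, 0.9, -6.2]
width: 0.451
gripper_force: 60.0
```

Run:
```python
from h import *
goal([.5105,.009,.2837],np.pi/4,.2675,.72)
o=readout.observe(); print(o['force'],o['ft_torque'],o['width'],o['dq'])
```

```text
d mm [ 4.7043  1.5749 -3.3955] rv [ 0.0022 -0.0003 -0.0019] ang 0.002887916578100794 j [-0.3822 -0.1762  0.3616  2.4223 -0.8068  0.1738  1.8691]
[ 4.5752  0.9467 -6.2277] [ 0.0505  1.0394 -0.3398] 0.45147348570743856 [-0.2865 -0.054   0.2456  0.017   0.3751 -0.0422  0.8985]
```

Request:
carry_out --increments '[0, 0, 0, 0.109, 0.03, -0.113, -0.36, -0.1, 0.37, 0.109, 0.03, -0.113, -0.36, -0.1, 0.37, 0.109, 0.03, -0.113, -0.36, -0.1, 0.37, 0.109, 0.03, -0.113, -0.36, -0.1, 0.37, 0.109, 0.03, -0.113, -0.36, -0.1, 0.37, 0.109, 0.03, -0.113, -0.36, -0.1, 0.37, 0.109, 0.03, -0.113, -0.36, -0.1, 0.37, 0.109, 0.03, -0.113, -0.36, -0.1, 0.37, 0.109, 0.03, -0.113, -0.36, -0.1, 0.37, 0.109, 0.03, -0.113, 0, 0, 0, -0.109, -0.03, 0.113, -0.36, -0.1, 0.37, -0.109, -0.03, 0.113, -0.36, -0.1, 0.37, -0.109, -0.03, 0.113, -0.36, -0.1, 0.37, -0.109, -0.03, 0.113, -0.36, -0.1, 0.37, -0.109, -0.03, 0.113, -0.36, -0.1, 0.37, -0.109, -0.03, 0.113, -0.36, -0.1, 0.37, -0.109, -0.03, 0.113, -0.36, -0.1, 0.37, -0.109, -0.03, 0.113, -0.36, -0.1, 0.37, -0.109, -0.03, 0.113, -0.36, -0.1, 0.37, -0.109, -0.03, 0.113]'

```text
clock: 15.4
position: [0.4993, 0.0058, 0.2937]
ee_rot: [0.537, 2.348, 0.471]
force: [6.9, 3.6, -6.7]
width: 0.45
gripper_force: 60.0
```

Run:
```python
from h import *
goal([.5105,.009,.2837],np.pi/4,.2675,.72)
o=readout.observe(); print(o['force'],o['ft_torque'],o['width'],o['dq'])
```

```text
d mm [11.2379  3.2389 -9.9521] rv [ 0.0022 -0.0005 -0.0022] ang 0.003113042820989358 j [-0.3103 -0.1921  0.2984  2.4165 -0.7513  0.1993  1.8135]
[ 6.9375  3.596  -6.7147] [ 0.2095  0.8622 -0.2422] 0.4501979917955381 [-0.3022 -0.056   0.2514  0.0142  0.3719 -0.0458  0.9043]
```

Request:
carry_out --increments '[0, 0, 0, 0.109, 0.03, -0.113, -0.36, -0.1, 0.37, 0.109, 0.03, -0.113, -0.36, -0.1, 0.37, 0.109, 0.03, -0.113, -0.36, -0.1, 0.37, 0.109, 0.03, -0.113, -0.36, -0.1, 0.37, 0.109, 0.03, -0.113, -0.36, -0.1, 0.37, 0.109, 0.03, -0.113, -0.36, -0.1, 0.37, 0.109, 0.03, -0.113, -0.36, -0.1, 0.37, 0.109, 0.03, -0.113, -0.36, -0.1, 0.37, 0.109, 0.03, -0.113, -0.36, -0.1, 0.37, 0.109, 0.03, -0.113, -0.36, -0.1, 0.37, 0.109, 0.03, -0.113]'

```text
clock: 16.77
position: [0.4959, 0.0042, 0.298]
ee_rot: [2.484, 1.237, 1.126]
force: [0.8, -0.4, 0.0]
width: 0.447
gripper_force: 60.0
```

Run:
```python
from h import *
goal([.5105,.009,.2837],np.pi/4,.2675,.72)
o=readout.observe(); print(o['force'],o['ft_torque'],o['width'],o['dq'])
```

```text
d mm [ 14.5536   4.8487 -14.2849] rv [-1.2032 -0.3314  1.2489] ang 1.7655662251382727 j [ 0.1612 -0.1561 -0.0954  2.3876 -1.0288  0.2876  0.3262]
[ 0.8255 -0.3794  0.0032] [-0.3915  0.8151 -0.1173] 0.4466380178915692 [ 0.2868  0.0111 -0.2393 -0.0175 -0.1013  0.0575 -1.1609]
```

Request:
carry_out --increments '[-3.4, -0.9, 3.5, 0, 0, 0, -3.4, -0.9, 3.5, 0, 0, 0, -3.4, -0.9, 3.5, 0, 0, 0, -3.4, -0.9, 3.5, 0, 0, 0, -5.1, -1.4, 5.3, 0, 0, 0, -5.1, -1.4, 5.3, 0, 0, 0, -5.1, -1.4, 5.3, 0, 0, 0, -5, 30, 0, 0, 0, 0, -10, 36, -13, -0.026, 0.095, 0, -10, 36, -16, -0.026, 0.095, 0, -10, 36, -16, -0.026, 0.095, 0, -10, 36, -16, -0.026, 0.095, 0, -10, 36, -16, -0.026, 0.095, 0, -10, 36, -16, -0.026, 0.095, 0, -10, 36, -16, -0.026, 0.095, 0, -10, 0, -16, -0.026, 0.095, 0, 0, 0, 0, 0, 0, 0, 0, 0, 0, 0, 0, 0]'

```text
clock: 19.02
position: [0.3847, 0.2468, 0.2162]
ee_rot: [-2.799, -1.41, -0.109]
force: [-0.1, -0.7, -1.3]
width: 0.45
gripper_force: 60.0
```

Run:
```python
from h import *
goal([.385,.28,.09],0,.2675,2.485)
o=readout.observe(); print(o['force'],o['ft_torque'],o['width'])
c=vision.calibration("wrist"); im=vision.get_image("wrist")[:,:,::-1]
s=vision.get_image("side")[:,:,::-1]; t=vision.get_image("scene")[:,:,::-1]
out=np.zeros((600,640,3),np.uint8); out[:400]=im; out[400:,:300]=crop(s,200,100,150,100,2); out[400:,300:600]=crop(t,340,220,150,100,2)
cv2.imwrite("pics/w4.png",out)
```

```text
d mm [   0.285    33.1841 -126.1826] rv [-0.0363  0.0593 -0.0091] ang 0.07013393497339304 j [ 0.2677  0.3396 -1.1758  1.9695  0.3994  1.0051 -1.7248]
[-0.1267 -0.7485 -1.3107] [-0.1583  0.209   0.0375] 0.45029908227505117
```

View pics/w4.png

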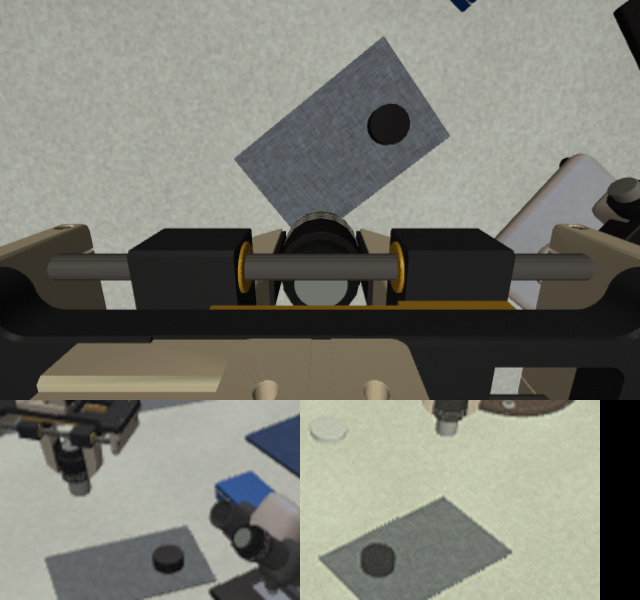

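Run:
```python
from h import *
c=vision.calibration("wrist")
k=[onz(c,*p,.004) for p in[(235,158),(384,37),(449,135)]]; print(k, "centre",(k[0]+k[2])/2)
print("cap",onz(c,389,123,.025))
```

```text
[array([0.3284, 0.3451, 0.004 ]), array([0.5658, 0.3495, 0.004 ]), array([0.5688, 0.2028, 0.004 ])] centre [0.4486 0.274  0.004 ]
cap [0.5086 0.2639 0.025 ]
```

Request:
carry_out --increments '[2, 8, -30, -0.009, 0.015, -0.002, 2, 8, -30, -0.009, 0.015, -0.002, 2, 8, -30, -0.009, 0.015, -0.002, 1, 5, -36, -0.009, 0.015, -0.002, 0, 0, -30, 0, 0, 0, 0, 0, -12, 0, 0, 0, 0, 0, 0, 0, 0, 0, 0, 0, 0, 0, 0, 0]'

```text
clock: 20.18
position: [0.3922, 0.2764, 0.049]
ee_rot: [-2.81, -1.401, 0.001]
force: [0.3, 0.3, -0.5]
width: 0.447
gripper_force: 60.0
```

Run:
```python
from h import *
goal([.392,.276,.037],0,.2675,2.485)
print(readout.observe()['force'])
```

```text
d mm [ -0.1567  -0.4387 -12.0183] rv [-0.0012 -0.001  -0.0011] ang 0.0018723786217127987 j [-0.059   0.6244 -0.9119  2.0566  0.697   0.8009 -2.0407]
[ 0.2605  0.3069 -0.4898]
```

Request:
carry_out --increments '[0, 0, -4, 0, 0, 0, 0, 0, -3, 0, 0, 0, 0, 0, -2, 0, 0, 0, 0, 0, -1, 0, 0, 0, 0, 0, 0, 0, 0, 0]'

```text
clock: 20.8
position: [0.3914, 0.2761, 0.0377]
ee_rot: [-2.81, -1.402, 0.004]
force: [0.1, 0.4, -0.9]
width: 0.446
gripper_force: 60.0
```

Request:
carry_out --increments '[0, 0, -1, 0, 0, 0, 0, 0, -0.7, 0, 0, 0, 0, 0, 0, 0, 0, 0]'

```text
clock: 21.18
position: [0.3915, 0.2764, 0.0372]
ee_rot: [-2.81, -1.403, 0.002]
force: [-3.3, -3.0, 18.5]
width: 0.448
gripper_force: 60.0
```

Request:
carry_out --increments '[0, 0, 0.5, 0, 0, 0, 0, 0, 0, 0, 0, 0]'

```text
clock: 21.42
position: [0.3915, 0.2763, 0.0372]
ee_rot: [-2.81, -1.402, 0.003]
force: [-1.7, -1.8, 10.8]
width: 0.447
gripper_force: 60.0
```

Request:
carry_out --increments '[0, 0, 0, 0, 0, 0, 0, 0, 0, 0, 0, 0, 0, 0, 0, 0, 0, 0, 0, 0, 0, 0, 0, 0, 0, 0, 0, 0, 0, 0, 0, 0, 10, 0, 0, 0, 0, 0, 40, 0, 0, 0, 0, 0, 50, 0, 0, 0, 0, 0, 30, 0, 0, 0, 0, 0, 0, 0, 0, 0]' --grip 0

```text
clock: 22.68
position: [0.3923, 0.2773, 0.1691]
ee_rot: [-2.81, -1.402, -0.003]
force: [0.4, -0.5, -0.2]
width: 1.0
gripper_force: 0.0
```

Run:
```python
from h import *
goal([.508,.264,.08],0,.2675,1.2)
goal([.508,.264,.08],0,.2675,2.485)
c=vision.calibration("wrist"); im=vision.get_image("wrist")[:,:,::-1]
s=vision.get_image("side")[:,:,::-1]; t=vision.get_image("scene")[:,:,::-1]
out=np.zeros((600,640,3),np.uint8); out[:400]=im; out[400:,:300]=crop(s,200,120,150,100,2); out[400:,300:600]=crop(t,340,240,150,100,2)
cv2.imwrite("pics/w5.png",out)
```

```text
d mm [115.7282 -13.2638 -89.1248] rv [-0.0027 -0.0009  1.2836] ang 1.2836421247144045 j [ 0.0801  0.4736 -1.0723  1.9332  0.4878  1.022  -1.8561]
d mm [115.7282 -13.2638 -89.1248] rv [-0.0025  0.0009 -0.0014] ang 0.002970486324544851 j [ 0.0801  0.4736 -1.0723  1.9332  0.4878  1.022  -1.8561]
```

View pics/w5.png

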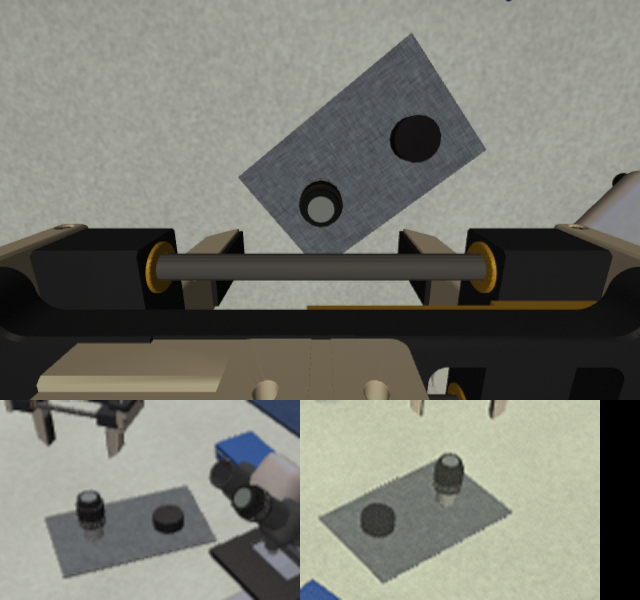

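Run:
```python
from h import *
c=vision.calibration("wrist")
p=onz(c,415,138,.025);print("cap",p, "eyepiece top",onz(c,321,208.5,.08))
goal([p[0],p[1],.08],0,.2675,.9)
```

```text
cap [0.5042 0.2638 0.025 ] eyepiece top [0.3911 0.2742 0.08  ]
d mm [113.0993 -11.7102 -86.0286] rv [ 0.0032 -0.0021  1.5836] ang 1.5835729998437198 j [ 0.0783  0.4773 -1.0691  1.937   0.4893  1.0207 -1.8572]
```

Request:
carry_out --increments '[11.5, -1.2, 0, 0, 0, 0.158, 11.5, -1.2, 0, 0, 0, 0.158, 11.5, -1.2, 0, 0, 0, 0.158, 11.5, -1.2, 0, 0, 0, 0.158, 11.5, -1.2, 0, 0, 0, 0.158, 11.5, -1.2, 0, 0, 0, 0.158, 11.5, -1.2, 0, 0, 0, 0.158, 11.5, -1.2, 0, 0, 0, 0.158, 11.5, -1.2, 0, 0, 0, 0.158, 11.5, -1.2, 0, 0, 0, 0.158, 0, 0, -30, 0, 0, 0, 0, 0, 0, 0, 0, 0, 0, 0, 0, 0, 0, 0]'

```text
clock: 24.45
position: [0.506, 0.2644, 0.1367]
ee_rot: [-0.981, -2.984, 0.005]
force: [0.1, 1.0, 0.4]
width: 1.001
gripper_force: 0.0
```

Run:
```python
from h import *
c=vision.calibration("wrist"); im=vision.get_image("wrist")[:,:,::-1]
goal([.507,.263,.006],0,.2675,.9)
g=im.max(2); g=g[140:330,230:410]; n,l,st,ce=cv2.connectedComponentsWithStats((g<45).astype(np.uint8))
for i in range(1,n):
    if st[i,4]>300: print(st[i]+[230,140,0,0,0],ce[i]+[230,140])
print(proj(c,[[.507,.263,.025],[.5042,.2638,.025]]))
cv2.imwrite("pics/w6.png",im)
```

```text
d mm [   0.7383   -1.627  -131.1448] rv [ 0.0023 -0.      0.0029] ang 0.0037616855929847198 j [ 0.1793  0.7612 -1.2108  1.7504  0.7683  1.1958 -0.3186]
[ 297  175   49   50 1930] [320.8679 199.8057]
[230 231 180  25 807] [316.7175 248.5279]
[ 230  310  180   20 3600] [319.5 319.5]
[[320.0487 201.0243]
 [319.0059 198.32  ]]
```

View pics/w6.png

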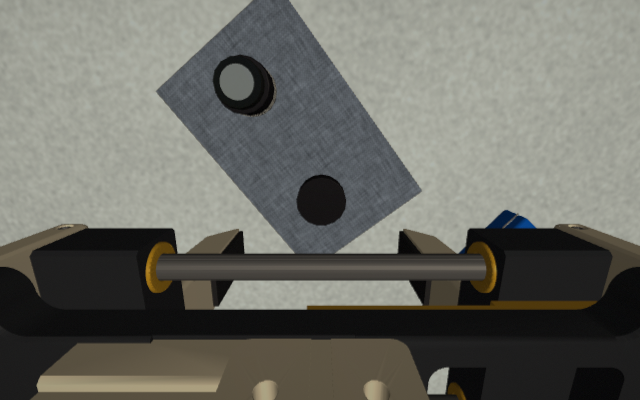

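Request:
carry_out --increments '[0, -1, -40, 0, 0, 0, 0, 0, -40, 0, 0, 0, 0, 0, -30, 0, 0, 0, 0, 0, -10, 0, 0, 0, 0, 0, -6, 0, 0, 0, 0, 0, -2.5, 0, 0, 0, 0, 0, 0, 0, 0, 0, 0, 0, 0, 0, 0, 0]'

```text
clock: 25.5
position: [0.5067, 0.2633, 0.0087]
ee_rot: [0.982, 2.983, -0.003]
force: [-0.5, -0.1, -0.2]
width: 1.0
gripper_force: 0.0
```

Request:
carry_out --increments '[0, 0, -2, 0, 0, 0, 0, 0, 0, 0, 0, 0]'

```text
clock: 25.75
position: [0.5064, 0.263, 0.006]
ee_rot: [0.982, 2.983, -0.004]
force: [0.3, -0.4, 0.7]
width: 1.0
gripper_force: 0.0
```

Request:
carry_out --increments '[0, 0, 0, 0, 0, 0, 0, 0, 0, 0, 0, 0, 0, 0, 0, 0, 0, 0, 0, 0, 0, 0, 0, 0, 0, 0, 0, 0, 0, 0]' --grip 1 --newtons 25

```text
clock: 26.38
position: [0.5064, 0.2631, 0.006]
ee_rot: [0.982, 2.983, -0.004]
force: [0.1, 0.5, -0.7]
width: 0.52
gripper_force: 25.0
```

Request:
carry_out --increments '[0, 0, 10, 0, 0, 0, 0, 0, 40, 0, 0, 0, 0, 0, 50, 0, 0, 0, 0, 0, 50, 0, 0, 0, 0, 0, 50, 0, 0, 0, 0, 0, 50, 0, 0, 0, 0, 0, 50, 0, 0, 0, 0, 0, 40, 0, 0, 0]'

```text
clock: 27.38
position: [0.5058, 0.2636, 0.349]
ee_rot: [0.98, 2.983, -0.002]
force: [-0.6, -0.2, -1.4]
width: 0.522
gripper_force: 25.0
```

Run:
```python
from h import *
m=np.array([.514,.010,.28]);o=np.array([-.682,-.187,.707])
t=m+o*.06; print(t)
goal(t,np.pi/4,.2675,1.2); goal([.40,.10,.38],0,.2675,.9)
```

```text
[ 0.4731 -0.0012  0.3224]
d mm [ -32.6977 -264.834   -26.5807] rv [ 0.3207 -0.7198 -0.2812] ang 0.836651955678634 j [ 0.1942  0.525  -1.2227  1.4484  0.4939  1.5076 -0.078 ]
d mm [-105.7777 -163.614    30.9993] rv [0.0019 0.0014 0.0024] ang 0.00332944145725611 j [ 0.1942  0.525  -1.2227  1.4484  0.4939  1.5076 -0.078 ]
```

Request:
carry_out --increments '[-17, -32, 8, 0, 0, 0, -17, -32, 8, 0, 0, 0, -17, -32, 8, 0, 0, 0, -17, -32, 8, 0, 0, 0, -12, -35, 0, 0.04, -0.09, -0.035, 0, -20, -5, 0.04, -0.09, -0.035, 0, -20, -10, 0.04, -0.09, -0.035, 0, -20, -10, 0.04, -0.09, -0.035, 10, -20, -10, 0.04, -0.09, -0.035, 10, -10, -10, 0.04, -0.09, -0.035, 10, -5, -5, 0.04, -0.09, -0.035, 10, -5, 0, 0.04, -0.09, -0.035, 0, 0, 0, 0, 0, 0, 0, 0, 0, 0, 0, 0]'

```text
clock: 29.12
position: [0.4675, 0.013, 0.3309]
ee_rot: [1.1, 2.258, 0.664]
force: [0.2, 0.0, -0.5]
width: 0.517
gripper_force: 25.0
```

Run:
```python
from h import *
m=np.array([.514,.010,.28]);o=np.array([-.682,-.187,.707])
goal(m+o*.06,np.pi/4,.2675,1.2)
s=vision.get_image("side")[:,:,::-1]; t=vision.get_image("scene")[:,:,::-1]
cv2.imwrite("pics/s7.png",s);cv2.imwrite("pics/t7.png",t);cv2.imwrite("pics/w7.png",vision.get_image("wrist")[:,:,::-1])
a=cv2.imread("pics/scene0.png")
out=np.zeros((600,800,3),np.uint8); out[:320,:400]=crop(s,270,120,100,80,4); out[:320,400:800]=crop(t,280,140,100,80,4)
out[320:600,:400]=crop(cv2.imread("pics/side0.png"),300,215,100,70,4);out[320:600,400:]=crop(s,300,215,100,70,4)
cv2.imwrite("pics/c7.png",out)
```

```text
d mm [  5.59   -14.1986  -8.5215] rv [ 0.0138 -0.0372 -0.0244] ang 0.04661345654882971 j [ 0.8579 -0.2549 -0.6138  2.3022 -0.9941  0.576   1.6067]
```

View pics/c7.png

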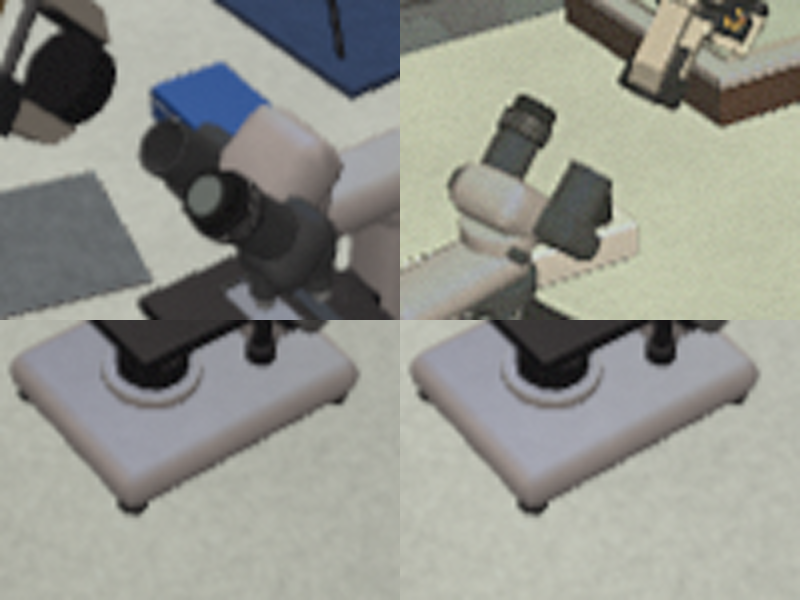

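Run:
```python
from h import *
S=vision.calibration("side");C=vision.calibration("scene")
W=vision.calibration("wrist")
print(tri([(S,310.75,157.25),(C,327.75,183.5)]))
m=np.array([.514,.010,.28]);o=np.array([-.682,-.187,.707])
print(proj(S,m),proj(C,m))
# cap rim centre in gripper predicted vs image
p=readout.observe()['position']; z=R.from_rotvec(readout.observe()['ee_rot']).as_matrix()[:,2]
print(proj(S,p+z*.002), proj(S,p-z*.019),p)
```

```text
[0.5163 0.0101 0.2756]
[[309.5888 155.894 ]] [[328.176  182.0036]]
[[289.7285 141.1235]] [[283.8926 137.4247]] [0.4679 0.0122 0.3312]
```

Request:
carry_out --increments '[0, -6, 0, 0.007, -0.019, -0.012, 5, -8, -9, 0.007, -0.019, -0.012, 10, 2.5, -10.5, 0, 0, 0, 10, 2.5, -10.5, 0, 0, 0, 0, 0, 0, 0, 0, 0, 0, 0, 0, 0, 0, 0]'

```text
clock: 30.02
position: [0.4924, 0.0029, 0.3008]
ee_rot: [1.113, 2.205, 0.687]
force: [0.2, 0.0, 0.6]
width: 0.519
gripper_force: 25.0
```

Run:
```python
from h import *
m=np.array([.514,.0095,.2798]);o=np.array([-.682,-.187,.707])
for h in (.03,.004,-.016): goal(m+o*h,np.pi/4,.2675,1.2)
print(readout.observe()['force'])
```

```text
d mm [1.0951 0.968  0.1863] rv [-0.0016  0.0019  0.0021] ang 0.0032094802690852183 j [ 0.7736 -0.1504 -0.5991  2.3585 -1.2039  0.4009  1.8093]
d mm [ 18.8271   5.83   -18.1957] rv [-0.0016  0.0019  0.0021] ang 0.0032094802690852183 j [ 0.7736 -0.1504 -0.5991  2.3585 -1.2039  0.4009  1.8093]
d mm [ 32.4671   9.57   -32.3357] rv [-0.0016  0.0019  0.0021] ang 0.0032094802690852183 j [ 0.7736 -0.1504 -0.5991  2.3585 -1.2039  0.4009  1.8093]
[0.1651 0.0244 0.6124]
```

Request:
carry_out --increments '[5, 1.7, -4.5, 0, 0, 0, 5, 1.5, -4.7, 0, 0, 0, 4, 1.2, -4, 0, 0, 0, 3.4, 0.9, -3.5, 0, 0, 0, 3.4, 0.9, -3.5, 0, 0, 0, 2, 0.6, -2, 0, 0, 0, 0, 0, 0, 0, 0, 0]'

```text
clock: 30.9
position: [0.515, 0.0119, 0.2779]
ee_rot: [1.11, 2.208, 0.689]
force: [-0.6, 1.1, -0.5]
width: 0.518
gripper_force: 25.0
```

Request:
carry_out --increments '[1.4, 0.4, -1.4, 0, 0, 0, 1.4, 0.4, -1.4, 0, 0, 0, 1.4, 0.4, -1.4, 0, 0, 0, 0, 0, 0, 0, 0, 0]'

```text
clock: 31.4
position: [0.5192, 0.0113, 0.2741]
ee_rot: [1.113, 2.205, 0.688]
force: [-0.1, -0.5, -1.3]
width: 0.518
gripper_force: 25.0
```

Request:
carry_out --increments '[1.4, 0.4, -1.4, 0, 0, 0, 1.4, 0.4, -1.4, 0, 0, 0, 1, 0.3, -1, 0, 0, 0, 0.7, 0.2, -0.7, 0, 0, 0, 0, 0, 0, 0, 0, 0]'

```text
clock: 32.02
position: [0.5237, 0.0118, 0.2698]
ee_rot: [1.114, 2.204, 0.687]
force: [-0.0, -0.6, -0.3]
width: 0.52
gripper_force: 25.0
```

Request:
carry_out --increments '[0.7, 0.2, -0.7, 0, 0, 0, 0.5, 0.15, -0.5, 0, 0, 0, 0, 0, 0, 0, 0, 0]'

```text
clock: 32.4
position: [0.5249, 0.0119, 0.2685]
ee_rot: [1.114, 2.204, 0.687]
force: [-1.6, -1.7, 2.1]
width: 0.518
gripper_force: 25.0
```

Request:
carry_out --increments '[0.5, 0.15, -0.5, 0, 0, 0, 0.2, 0.05, -0.2, 0, 0, 0, 0, 0, 0, 0, 0, 0]'

```text
clock: 32.78
position: [0.5253, 0.012, 0.2683]
ee_rot: [1.115, 2.203, 0.688]
force: [-17.1, -5.0, 15.7]
width: 0.521
gripper_force: 25.0
```

Request:
carry_out --increments '[-0.3, -0.1, 0.3, 0, 0, 0, 0, 0, 0, 0, 0, 0, 0, 0, 0, 0, 0, 0, 0, 0, 0, 0, 0, 0, 0, 0, 0, 0, 0, 0, 0, 0, 0, 0, 0, 0]' --grip 0.15

```text
clock: 33.52
position: [0.5253, 0.0125, 0.268]
ee_rot: [1.114, 2.205, 0.687]
force: [-0.1, 0.6, -0.3]
width: 0.85
gripper_force: 0.0
```

Request:
carry_out --increments '[-2, -0.5, 2, 0, 0, 0, -5, -1.4, 5.2, 0, 0, 0, -8, -2.2, 8.3, 0, 0, 0, -12, -3.3, 12.4, 0, 0, 0, -12, -3.3, 12.4, 0, 0, 0, -12, -3.3, 12.4, 0, 0, 0, -12, -3.3, 12.4, 0, 0, 0, -5, 40, 10, 0, 0, 0, -5, 40, 10, 0, 0, 0, 0, 0, 0, 0, 0, 0]'

```text
clock: 34.78
position: [0.452, 0.0781, 0.354]
ee_rot: [1.107, 2.207, 0.687]
force: [1.1, -0.3, -0.5]
width: 0.849
gripper_force: 0.0
```

Run:
```python
from h import *
o=readout.observe(); print(o['clock'],o['position'],o['width'],o['force'])
s=vision.get_image("side")[:,:,::-1]; t=vision.get_image("scene")[:,:,::-1]
out=np.zeros((600,800,3),np.uint8); out[:320,:400]=crop(s,270,120,100,80,4); out[:320,400:800]=crop(t,280,140,100,80,4)
out[320:600,:400]=cv2.resize(s[:,:],(400,280))[:, :];out[320:600,400:]=crop(s,335,280,80,56,5)
cv2.imwrite("pics/c8.png",out)
S=vision.calibration("side"); m=np.array([.514,.0095,.2798]);d=np.array([-.682,-.187,.707]); print(proj(S,[m+d*.003,m-d*.018]))
```

```text
34.775 [0.452  0.0781 0.354 ] 0.8489790439215804 [ 1.091  -0.2507 -0.5391]
[[308.8824 155.6549]
 [314.2373 158.6202]]
```

View pics/c8.png

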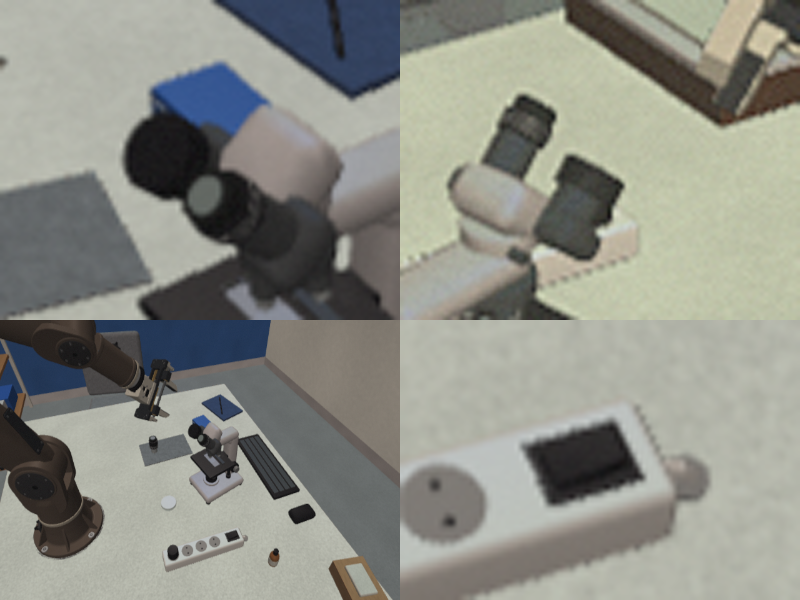

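```bash
python3 -c "
from cell import arm; print(arm.sign_off())"
```

```text
the job is handed in; nothing more can be done
None
```

The job is handed in at about 35 s on the robot clock: rocker pressed off (tip bottomed at 47 mm under 31 N, not confirmed in a picture), tall eyepiece worked loose and standing upright on the mat, cap fitted home over the left tube, the other objects left in place; I viewed 11 pictures, one over the limit of 10.

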